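# Work a shrunk-on moulded cap off the core of a hand mould

### The arm

A 7-joint arm with a two-finger parallel gripper is mounted at the origin on the work surface; the furniture and walls round the work are solid. World frame = base frame: x ahead of the robot, y to its left, z up, the work surface at z = 0. Lengths are in mm, angles in rad, forces in N, time in s.
With the tool pointing down it reaches from about 425 to 875 mm from the base axis. Payload 8.4 kg.
Tool frame: the origin (TCP) lies at the very end of the fingers, on their centre line; the grasp point (between the pads) lies 19 mm behind it; z points along the fingers, y is the direction in which the jaws open and shut (so a half turn about z gives the same grasp; the last joint's range is limited). The gripper opens to 87 mm and grips with 3 to 60 N. Pads are 19 mm wide; open, the fingers measure 117 mm over their backs; the gripper's body (75 mm by 190 mm) begins 51 mm behind the grasp point.
Start: joints at [-1.238, 0.333, 0.04, 1.465, -0.013, 1.343, -0.059], TCP at [272.026, 590.308, 193.746] pointing down, gripper open.
Joint ranges: [-2.58, 2.58], [-0.38, 2.09], [-1.3, 1.39], [0.25, 2.4], [-1.5, 4.64], [0.08, 2.09], [-2.65, 2.65]. Speed limits (rad/s): [2.22, 2.22, 2.79, 2.79, 3.14, 3.14, 3.14].

### API

Orientations are given as a unit quaternion [x, y, z, w].
In Python, from plant import robot, viewer gives the robot as it stands. The module is installed in compiled form; this text tells all that it offers.
- The arm moves only by the tool arm_command, never from a script. Its argument "steps" is text: rows parted by semicolons, each of 4 numbers parted by spaces: the shift along the tool's x, y, z in m, then the turn about the tool's z in rad. In form: x y z roll; .... A call has 1 to 8 rows; each row shifts and turns the commanded pose from where the row before left it, along the tool's axes as they then stand; what a row does not reach is not made up. A row lasts 1/12 s, in which the tool goes at most 41.7 mm and 7.16 degrees, less where a joint would pass 70% of its speed; a pose out of reach is approached as far as the arm can. A call with a gripper value outside its range is refused whole. "fingers" is the finger opening in m, from 0 to 0.087, set as the call begins (left out, the last holds). The fingers move at their own pace and stop on an object; "force" is the grip in N (left out, the last holds). Time passes only in rows, so rows that do not move let the fingers close. It gives the time, the measured TCP pose, the force and the opening at its end, in the units of the state.
- robot.observe(): the state, without advancing time (a new reading comes with each control period).
- viewer.get_image(name): name is "scene" or "top"; returns a dict with "frame" (400x640x3 uint8, red, green, blue), "fx", "fy", "cx", "cy" (pixels), "position" and "orientation" of the camera in the world. Camera axes: x right, y down, z forward; pixel columns grow to the right and rows downward; lengths in mm; the calibration is good to about 2 mm. A picture is of the moment at which its call begins. There is no depth.
- robot.job_done(): hands the job in, once; it reports no verdict.
The state is a dict: "t": time; "joint_pos": joint angles; "joint_vel": joint speeds; "joint_torque": joint torques, N m; "ee_pos": TCP position; "tool_rot": TCP orientation; "force": force on the tool from outside, world axes, zero at the start; "torque": the same for the moment, N m; "opening": finger opening in mm.
Only numpy, scipy, OpenCV 4.12 (cv2) and the standard library are available. Lean on these libraries where they do the work, as an engineer would, in place of code of your own. Each camera call takes 0.05 s, during which the arm holds its last target.

### The job

The orange hexagon cap has shrunk tight onto the core of the metal hand mould in the demoulding stand. A straight pull only lifts the whole mould, so work the cap loose by twisting it to and fro while drawing it gently upward, and take it off with the mould staying seated in its stand. Then stand the cap upright, flange down, on the green cooling plate beside the cap already cooling there, without knocking that one.

Things in the scene. Friction and masses are not known exactly. Their poses are not given: they have to be found in the camera images.
- cap_mid (a point): Centre, half-way up, of the stuck cap: hollow orange moulding 58 mm tall, hexagonal, 42 mm across flats, closed on top, with a round foot flange 56 mm across and 4 mm thick; 55 g. z up; foot 29 mm below this point. Flats face along its +y and -y and every 60 degrees from there; any two opposite flats can be gripped. At the start its foot sits on the mould's face, its bore over the core.
- core_foot (a point): Foot of the mould's round upright core (28 mm thick, 46 mm tall, tapered over its top 12 mm), on the mould's upper face; z up. The cap is seized for the first 30 mm of its rise, then loose. It holds 41 to 55 N against a straight pull and 0.6 to 0.8 N m against a twist; while it turns it comes up with little force, about 5 mm of rise per rad turned; well over 10 mm per rad lifts the mould.
- core_half: Core half of the hand mould: loose grey metal block 116 (x) x 106 (y) x 30 mm, 1.5 kg (15 N), with the upright core at the middle of its upper face. Origin at the centre of its underside, z up. It lies in the stand's recess with about 1.5 mm play, which keeps it from turning; only its weight holds it down.
- stand: Demoulding stand, fixed: green-painted steel top plate 138 (x) x 128 (y) mm on four short pillars, with a 10 mm high rim round the recess that holds the mould. Origin at the centre of its underside on the bench; the floor of the recess is 56 mm, the mould's upper face 86 mm above the bench.
- cooling_plate: Dark green steel plate flat on the bench, fixed, 110 (x) x 150 (y) x 6 mm. Origin at the centre of its underside, z up; its upper face is 6 mm above. The cap already cooling stands on its -y half, about 38 mm from the middle; the +y half is free.
- cold_cap_mid (a point): Centre, half-way up, of the orange cap already cooling on the green plate: same shape, size and axes as the stuck one, standing loose on its flange.

How it is judged:
By the outcome, as a careful person would: the job done as asked, in the order asked, and still so for the second after the job is handed in, with the robot touching nothing.
It also fails if it takes over 58 s, if anything falls off the work surface, if the arm or the gripper's body presses on something with over 40 N, if the wrist force passes 120 N, or if a joint passes its speed limit or range.

## Working session

There is one attempt and no reset: what is moved stays moved. The work goes in short steps, Python scripts to look and compute and a tool call to move; the robot and the scene stay as the last step left them, time stands still between calls to the robot, and variables do not carry over. Pictures are saved under pics/ and viewed, and the job is handed in when it is done.

Besides the shell and the picture viewer there is one more tool, called as name(argument=value, ...) on one line, values as JSON. arm_command: Moves the arm, as the interface text tells. Its arguments: {"type":"object","properties":{"steps":{"type":"string"},"fingers":{"type":"number"},"force":{"type":"number"}},"required":["steps"]}

```bash
mkdir -p pics; python3 - <<'E'
from plant import robot, viewer
import cv2,pickle
s=robot.observe();print(s)
for n in("scene","top"):
    d=viewer.get_image(n);cv2.imwrite(f"pics/{n}0.png",d["frame"][:,:,::-1]);pickle.dump(d,open(f"{n}0.pkl","wb"))
    print(n,{k:v for k,v in d.items() if k!="frame"})
E
```

```text
{'t': 0.0, 'joint_pos': array([-1.23814781,  0.33392528,  0.03983398,  1.46627356, -0.01337808,
        1.34329347, -0.05850152]), 'joint_vel': array([-0.00031963, -0.00124513,  0.00029861,  0.00062779,  0.00141861,
        0.00069671,  0.00052979]), 'joint_torque': array([-4.43103663e-04, -6.56349707e+01,  1.33492280e+00, -4.03793907e+01,
       -5.97405061e-02,  4.51223238e-02,  1.46441180e-04]), 'ee_pos': array([271.85612653, 589.84937925, 192.84835484]), 'tool_rot': array([ 2.14238612e-01,  9.76781014e-01, -8.08867126e-04, -1.16099723e-04]), 'force': array([ 0.96961727, -0.49131906,  0.22123505]), 'torque': array([0.02282696, 0.03029755, 0.00341184]), 'opening': 86.90777811484583}
scene {'fx': 465.40709693920695, 'fy': 465.40709693920695, 'cx': 320.27440538884616, 'cy': 192.5911601321602, 'position': array([ 158.24908423, -352.98641373,  503.45242299]), 'orientation': array([ 0.84206999, -0.20015626,  0.11568569, -0.48731142])}
top {'fx': 378.39598562665077, 'fy': 378.39598562665077, 'cx': 322.209813193704, 'cy': 200.90799219110025, 'position': array([394.980717  , 327.22724477, 959.69211084]), 'orientation': array([-0.70186903,  0.70994806, -0.05154807,  0.0263897 ])}
```

View pics/scene0.png

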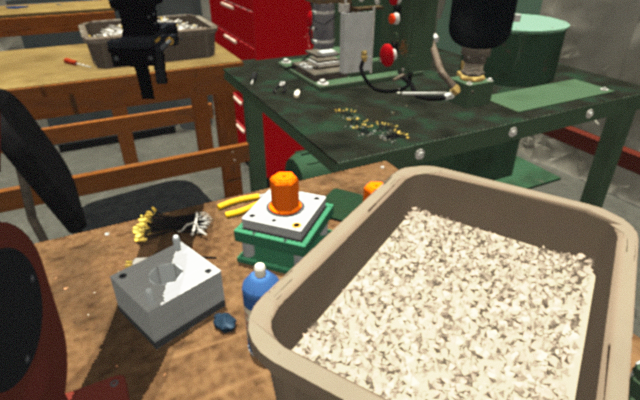

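View pics/top0.png

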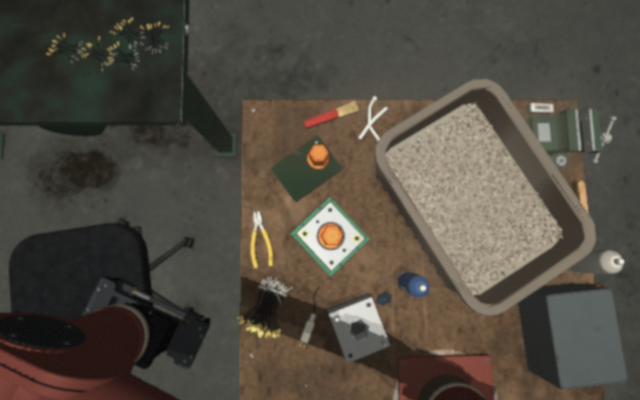

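The scene view shows the stuck cap at about (285,192), and the top view has it at (331,236) on the stand with the plate at (307,170). Next I'll calibrate from enlarged crops.

```bash
cat > h.py <<'E'
import numpy as np,cv2,pickle
from scipy.spatial.transform import Rotation as R
def ld(n): return pickle.load(open(n,"rb"))
def proj(d,p):
    q=(np.atleast_2d(p)-d["position"])@R.from_quat(d["orientation"]).as_matrix()
    return np.c_[d["fx"]*q[:,0]/q[:,2]+d["cx"],d["fy"]*q[:,1]/q[:,2]+d["cy"]]
def atz(d,uv,z):
    uv=np.atleast_2d(uv).astype(float)
    r=np.c_[(uv[:,0]-d["cx"])/d["fx"],(uv[:,1]-d["cy"])/d["fy"],np.ones(len(uv))]@R.from_quat(d["orientation"]).as_matrix().T
    return d["position"]+r*((z-d["position"][2])/r[:,2])[:,None]
def crop(d,x0,y0,w,h,k,f,pts=None):
    im=d["frame"][y0:y0+h,x0:x0+w,::-1].copy();im=cv2.resize(im,None,fx=k,fy=k,interpolation=cv2.INTER_CUBIC)
    if pts is not None:
        for u,v in pts: cv2.circle(im,(int((u+.5-x0)*k),int((v+.5-y0)*k)),1,(255,0,255),-1)
    cv2.imwrite(f,im)
E
python3 - <<'E'
from h import *
t=ld("top0.pkl");s=ld("scene0.pkl")
crop(t,265,130,110,150,4,"pics/tc.png");crop(s,220,150,180,130,4,"pics/sc.png")
print(atz(t,[[331,236]],144),atz(t,[[318,154]],64),atz(t,[[307,170]],6),proj(t,[[0,0,0],[0,300,0],[300,0,0]]))
E
```

```text
[[409.0953101  279.64887567 144.        ]] [[608.10055623 303.27980389  64.        ]] [[580.31048399 330.36906412   6.        ]] [[444.87727285 404.23148127]
 [321.79640112 407.82938787]
 [439.05401486 279.03282274]]
```

View pics/tc.png

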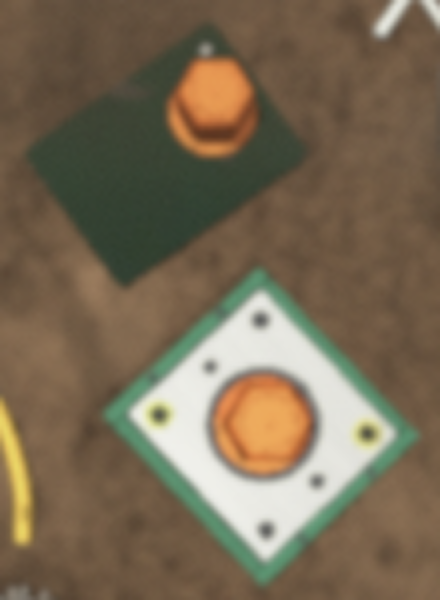

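View pics/sc.png

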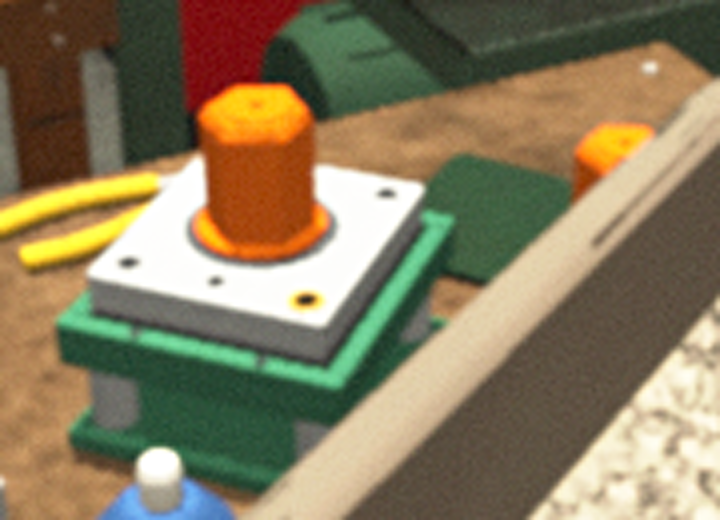

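```bash
cat > fit.py <<'E'
from h import *
from scipy.optimize import least_squares
t=ld("top0.pkl");s=ld("scene0.pkl")
def rect(w,h,x,y,a,z):
    p=np.array([[w,h],[-w,h],[-w,-h],[w,-h]])/2
    return np.c_[p@R.from_euler('z',a).as_matrix()[:2,:2].T+[x,y],np.full(4,z)]
def hexa(x,y,a,z):
    an=a+np.arange(6)*np.pi/3; r=21/np.cos(np.pi/6)   # flats face +y => vertices at 0,60..
    return np.c_[x+r*np.cos(an),y+r*np.sin(an),np.full(6,z)]
def circ(x,y,r,z):
    an=np.linspace(0,2*np.pi,60);return np.c_[x+r*np.cos(an),y+r*np.sin(an),np.full(60,z)]
def tp(c): return (np.array(c)+.5)/4-.5+[265,130]
def sp(c): return (np.array(c)+.5)/4-.5+[220,150]
def fit(fn,px,x0):
    def f(q):
        a=proj(t,fn(*q)); d=np.linalg.norm(a[:,None]-px[None],axis=2); return d.min(0)
    r=least_squares(f,x0);print(r.x,np.rad2deg(r.x[2]),np.abs(r.fun).round(2));return r.x
if __name__=="__main__":
    m=fit(lambda x,y,a:rect(116,106,x,y,a,86),tp([(262,285),(402,432),(265,562),(125,412)]),[409,279,.8])
    m2=fit(lambda x,y,a:rect(116,106,x,y,a,86),tp([(262,285),(402,432),(265,562),(125,412)]),[409,279,-.8])
    p=fit(lambda x,y,a:rect(110,150,x,y,a,6),tp([(27,153),(208,22),(308,153),(125,287)]),[580,330,.6])
    c=fit(lambda x,y,a:hexa(x,y,a,144),tp([(246,388),(293,386),(313,425),(289,462),(243,460),(222,422)]),[409,279,m[2]])
    k=fit(lambda x,y,a:hexa(x,y,a,64),tp([(178,93),(197,60),(235,58),(254,90),(236,126),(197,128)]),[608,303,p[2]])
    P=[rect(116,106,*m,86),rect(116,106,*m2,86),rect(138,128,*m,66),rect(110,150,*p,6),hexa(*c,144),circ(*c[:2],28,90),circ(*c[:2],28,86),hexa(*k,64),circ(*k[:2],28,10)]
    P=np.vstack([np.vstack([a+(b-a)*w for a,b in zip(q,np.roll(q,-1,0)) for w in np.linspace(0,1,20)]) for q in P])
    crop(t,265,130,110,150,4,"pics/tc1.png",proj(t,P));crop(s,220,150,180,130,4,"pics/sc1.png",proj(s,P))
E
python3 fit.py
```

```text
[411.5612284  277.15760203   0.7408543 ] 42.44782441467178 [0.59 0.73 0.33 0.68]
[412.08367883 277.20059328  -0.83082117] -47.602546772310305 [3.01 2.96 2.9  2.98]
[586.84180154 330.50121484   0.62880269] 36.02774016713764 [1.   1.69 1.62 0.66]
[410.01570863 278.45572068   0.4750334 ] 27.217408939031994 [1.05 0.42 0.13 0.46 0.6  0.16]
[6.11211037e+02 3.01618531e+02 5.40033023e-01] 30.941613020857364 [0.5  0.54 0.05 0.69 0.32 0.25]
```

View pics/tc1.png

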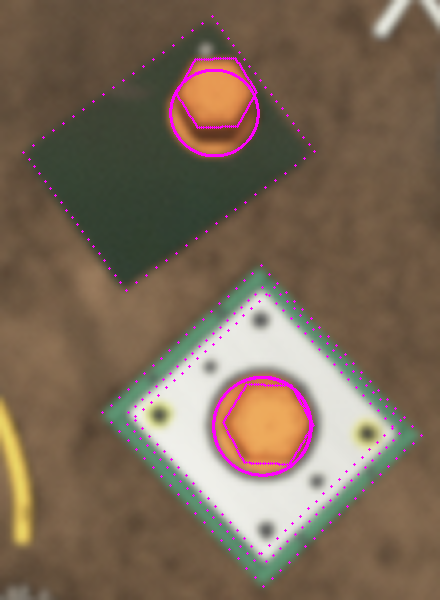

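View pics/sc1.png

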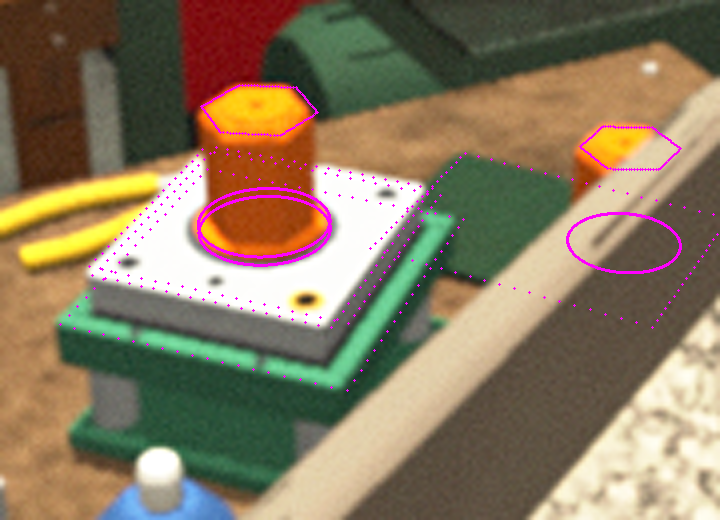

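```bash
cat > go.py <<'E'
import sys
from plant import robot
from h import *
s=robot.observe();Rt=R.from_quat(s["tool_rot"]).as_matrix()
p=s["ee_pos"];print("t",s["t"],"p",p.round(1),"jaw",np.rad2deg(np.arctan2(Rt[1,1],Rt[0,1])).round(2),"z",Rt[:,2].round(4),"F",s["force"].round(1),"T",s["torque"].round(2),"op",s["opening"].round(1),"q",s["joint_pos"].round(2))
if len(sys.argv)>1:
    x,y,z,j=map(float,sys.argv[1:5])
    a=np.arctan2(Rt[1,1],Rt[0,1]); d=(a-np.deg2rad(j)+np.pi/2)%np.pi-np.pi/2
    print("tool delta mm",(Rt.T@(np.array([x,y,z])-p)).round(1),"roll",d.round(3))
E
python3 go.py 409.5 278.5 193 57.2
```

```text
Traceback (most recent call last):
  File "go.py", line 5, in <module>
    p=s["ee_pos"];print("t",s["t"],"p",p.round(1),"jaw",np.rad2deg(np.arctan2(Rt[1,1],Rt[0,1])).round(2),"z",Rt[:,2].round(4),"F",s["force"].round(1),"T",s["torque"].round(2),"op",s["opening"].round(1),"q",s["joint_pos"].round(2))
                                                                                                                                                                                    ^^^^^^^^^^^^^^^^^^
AttributeError: 'float' object has no attribute 'round'
```

```bash
sed -i 's/s\["opening"\].round(1)/round(s["opening"],1)/' go.py; python3 go.py 409.5 278.5 193 57.2
```

```text
t 0.1 p [271.9 589.9 193. ] jaw 65.26 z [-5.0e-04 -1.4e-03 -1.0e+00] F [ 0.5 -0.  -0.8] T [-0.04 -0.02 -0.03] op 86.9 q [-1.24  0.33  0.04  1.47 -0.01  1.34 -0.06]
tool delta mm [-255.3 -225.2    0.3] roll 0.141
```

arm_command(steps="-0.022 -0.0195 0 0;-0.022 -0.0195 0 0;-0.022 -0.0195 0 0;-0.022 -0.0195 0 0;-0.022 -0.0195 0 0;-0.022 -0.0195 0 0;-0.022 -0.0195 0 0;-0.022 -0.0195 0 0", fingers=0.087)

```text
t: 0.77
ee_pos: [366.8, 373.4, 193.5]
tool_rot: [0.214, 0.977, -0.0, -0.0]
force: [0.0, -0.7, -0.3]
opening: 87.0
```

arm_command(steps="-0.022 -0.0195 0 0;-0.022 -0.0195 0 0;-0.022 -0.0195 0 0;-0.0133 -0.0107 0 0;0 0 0 0.07;0 0 0 0.071;0 0 0 0;0 0 0 0")

```text
t: 1.43
ee_pos: [409.4, 278.9, 193.5]
tool_rot: [0.281, 0.96, -0.0, -0.0]
force: [0.1, 0.3, -0.9]
opening: 86.9
```

```bash
python3 go.py 409.5 278.5 193 57.2; python3 - <<'E'
from plant import viewer
from h import *
for n,c in(("top",(265,130,110,150)),("scene",(220,100,180,130))):
    d=viewer.get_image(n);pickle.dump(d,open(n+"1.pkl","wb"));crop(d,*c,4,f"pics/{n}1c.png")
E
```

```text
t 1.4333 p [409.4 278.9 193.5] jaw 57.31 z [-4.e-04 -3.e-04 -1.e+00] F [ 0.1  0.3 -0.9] T [0.02 0.   0.02] op 86.9 q [-0.92  0.01  0.24  1.84 -0.    1.29  0.32]
tool delta mm [-0.3 -0.3  0.5] roll 0.002
```

View pics/scene1c.png

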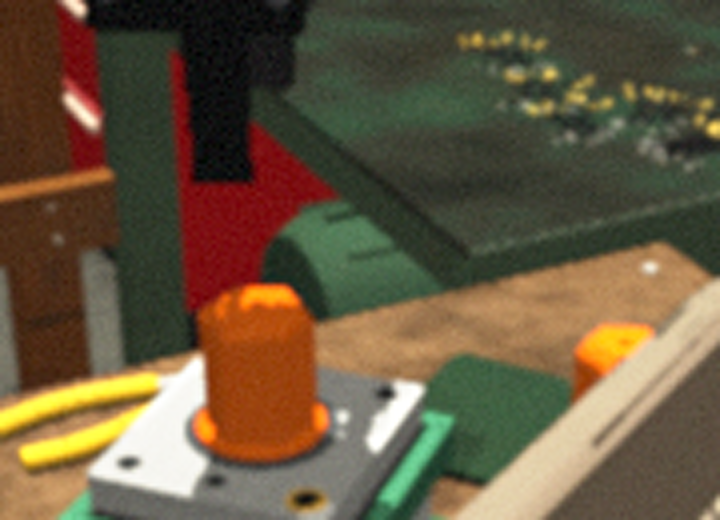

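View pics/top1c.png

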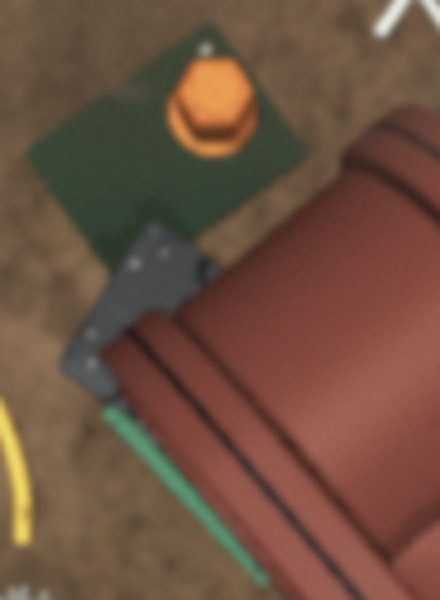

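```bash
python3 - <<'E'
from h import *
d=ld("scene1.pkl");p=np.array([409.4,278.9,193.5]);a=np.deg2rad(57.3);j=np.array([np.cos(a),np.sin(a),0]);x=np.array([-j[1],j[0],0])
P=np.array([p+s*j*o+x*w for s in(-1,1) for o in(43.5,58.5) for w in(-9.5,9.5)])
uv=proj(d,P);print(((uv-[220,100]+.5)*4).round())
crop(d,220,100,180,130,4,"pics/s1p.png",uv)
E
```

```text
[[258. 249.]
 [208. 246.]
 [251. 266.]
 [200. 264.]
 [293. 158.]
 [248. 156.]
 [299. 144.]
 [255. 142.]]
```

View pics/s1p.png

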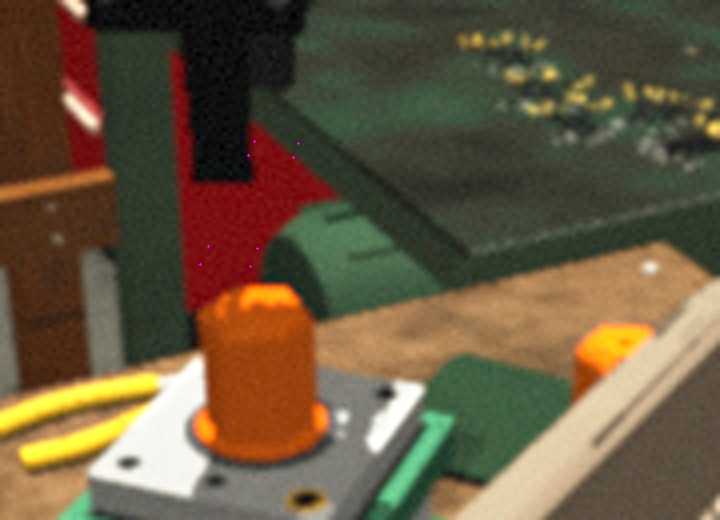

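```bash
python3 - <<'E'
from h import *
a=ld("scene0.pkl");d=ld("scene1.pkl")
m=np.abs(a["frame"].astype(int)-d["frame"]).max(2)
im=cv2.resize(np.clip(m*3,0,255).astype(np.uint8)[60:230,220:400],None,fx=4,fy=4);cv2.imwrite("pics/df.png",im[:600])
p=np.array([409.4,278.9,193.5]);
for h in(0,20,40,60):print(((proj(d,p+[0,0,h])-[220,100]+.5)*4).round())
print(((proj(a,[[271.9,589.9,193],[271.9,589.9,233]])).round()))
E
```

```text
[[253. 200.]]
[[251. 153.]]
[[249. 106.]]
[[246.  56.]]
[[159. 105.]
 [155.  85.]]
```

View pics/df.png

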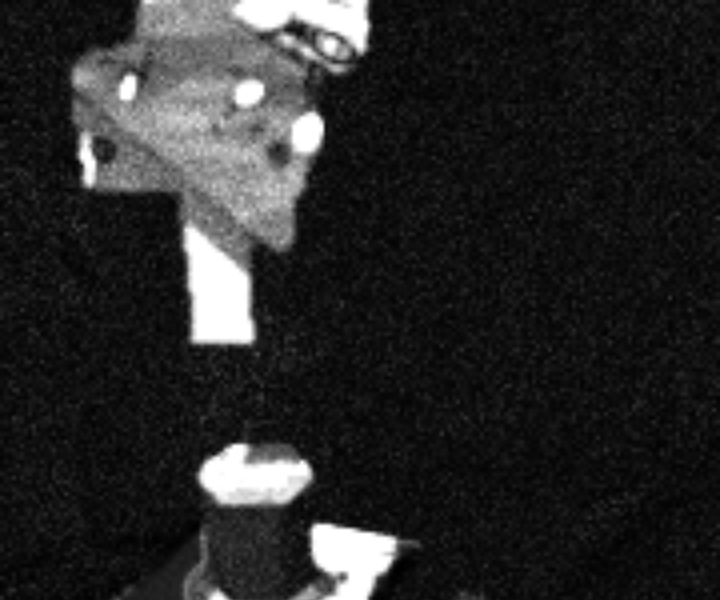

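```bash
python3 - <<'E'
from h import *
d=ld("scene0.pkl")
def pts(p,a):
    p=np.array(p);a=np.deg2rad(a);j=np.array([np.cos(a),np.sin(a),0]);x=np.array([-j[1],j[0],0]);z=np.array([0,0,1])
    def box(o0,o1,w,z0,z1):
        c=[p+j*o+x*ww+z*h for o in(o0,o1) for ww in(-w,w) for h in(z0,z1)]
        return [u+(v-u)*k for i,u in enumerate(c) for n,v in enumerate(c) if bin(i^n).count("1")==1 for k in np.linspace(0,1,30)]
    return np.array(box(43.5,58.5,9.5,0,60)+box(-58.5,-43.5,9.5,0,60)+box(-95,95,37.5,70,110))
crop(d,80,0,150,130,4,"pics/s0g.png",proj(d,pts([271.9,589.9,193],65.3)))
d=ld("scene1.pkl")
crop(d,220,60,150,130,4,"pics/s1g.png",proj(d,pts([409.4,278.9,193.5],57.3)))
a=cv2.imread("pics/s0g.png");b=cv2.imread("pics/s1g.png")
cv2.imwrite("pics/g.png",cv2.resize(np.hstack([a,b]),None,fx=.66,fy=.66))
E
```

```text
(no output)
```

View pics/g.png

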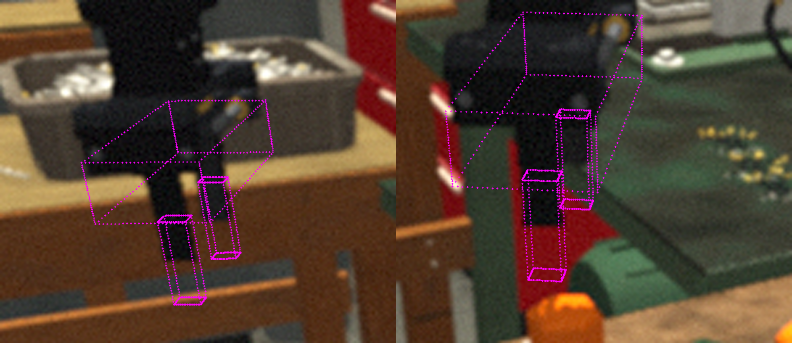

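```bash
python3 - <<'E'
from h import *
t=ld("top1.pkl")
p=np.array([409.4,278.9,193.5]);a=np.deg2rad(57.3);j=np.array([np.cos(a),np.sin(a),0]);x=np.array([-j[1],j[0],0])
for dz in(0,34):
  for zz in(70,110,130):
    P=[p+j*o+x*w+[0,0,zz+dz] for o,w in((95,37.5),(95,-37.5),(-95,37.5))]
    print(dz,zz,((proj(t,P)-[265,130]+.5)*4).round().tolist())
E
```

```text
0 70 [[64.0, 380.0], [151.0, 243.0], [417.0, 602.0]]
0 110 [[57.0, 376.0], [150.0, 230.0], [432.0, 611.0]]
0 130 [[53.0, 373.0], [149.0, 223.0], [440.0, 616.0]]
34 70 [[58.0, 376.0], [150.0, 232.0], [429.0, 610.0]]
34 110 [[50.0, 371.0], [148.0, 218.0], [446.0, 620.0]]
34 130 [[46.0, 369.0], [147.0, 210.0], [454.0, 625.0]]
```

arm_command(steps="0 0 0.015 0;0 0 0.02 0;0 0 0.02 0;0 0 0.015 0;0 0 0.01 0;0 0 0.006 0;0 0 0.004 0;0 0 0 0")

```text
t: 2.2
ee_pos: [409.5, 278.9, 103.5]
tool_rot: [0.282, 0.959, -0.0, -0.0]
force: [-0.7, 0.0, -0.4]
opening: 87.1
```

```bash
python3 go.py; python3 - <<'E'
from plant import viewer
from h import *
d=viewer.get_image("scene");pickle.dump(d,open("scene2.pkl","wb"));crop(d,220,100,180,130,4,"pics/s2.png")
E
```

```text
t 2.2 p [409.5 278.9 103.5] jaw 57.21 z [-4.e-04 -4.e-04 -1.e+00] F [-0.7  0.  -0.4] T [-0.06  0.04  0.02] op 87.1 q [-0.91  0.09  0.24  1.96 -0.02  1.1   0.33]
```

View pics/s2.png

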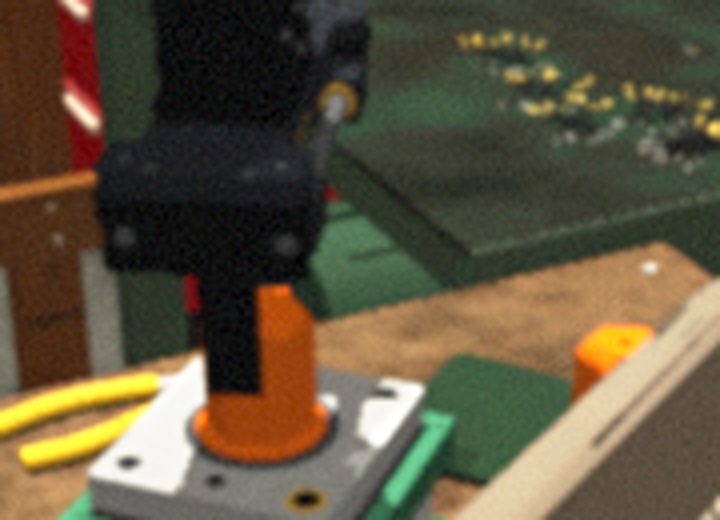

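```bash
python3 - <<'E'
from h import *
d=ld("scene2.pkl")
p=np.array([409.5,278.9,0]);a=np.deg2rad(57.2);j=np.array([np.cos(a),np.sin(a),0]);x=np.array([-j[1],j[0],0])
for o in(43.5,58.5):
  for h in(86,103.5,120,130,140,150):
    print(o,h,((proj(d,[p-j*o+[0,0,h]+x*w for w in(-9.5,9.5)])-[220,100]+.5)*4).round().tolist())
E
```

```text
43.5 86 [[268.0, 487.0], [222.0, 484.0]]
43.5 103.5 [[266.0, 450.0], [220.0, 448.0]]
43.5 120 [[265.0, 415.0], [218.0, 413.0]]
43.5 130 [[264.0, 393.0], [217.0, 391.0]]
43.5 140 [[263.0, 371.0], [215.0, 369.0]]
43.5 150 [[262.0, 349.0], [214.0, 347.0]]
58.5 86 [[262.0, 507.0], [215.0, 504.0]]
58.5 103.5 [[260.0, 470.0], [213.0, 468.0]]
58.5 120 [[258.0, 435.0], [211.0, 432.0]]
58.5 130 [[257.0, 413.0], [209.0, 410.0]]
58.5 140 [[256.0, 391.0], [208.0, 388.0]]
58.5 150 [[255.0, 368.0], [206.0, 366.0]]
```

arm_command(steps="0 0 0.004 0;0 0 0.004 0;0 0 0.003 0;0 0 0 0;0 0 0 0")

```text
t: 2.67
ee_pos: [409.5, 278.9, 92.7]
tool_rot: [0.283, 0.959, -0.0, -0.0]
force: [-0.6, 0.2, 1.4]
opening: 86.5
```

arm_command(steps="0 0 0.003 0;0 0 0.001 0;0 0 0 0")

```text
t: 2.92
ee_pos: [409.5, 278.8, 88.5]
tool_rot: [0.283, 0.959, -0.0, -0.0]
force: [0.5, 0.1, 0.7]
opening: 87.2
```

arm_command(steps="0 0 0.002 0;0 0 0 0;0 0 0 0")

```text
t: 3.17
ee_pos: [409.6, 278.9, 86.7]
tool_rot: [0.282, 0.959, -0.0, -0.0]
force: [-0.3, -0.3, 0.2]
opening: 86.9
```

arm_command(steps="0 0 0.002 0;0 0 0 0;0 0 0 0")

```text
t: 3.42
ee_pos: [409.6, 278.9, 84.6]
tool_rot: [0.282, 0.959, -0.0, -0.0]
force: [-0.3, 0.0, 0.4]
opening: 86.8
```

arm_command(steps="0 0 0.002 0;0 0 0.002 0;0 0 0 0;0 0 0 0")

```text
t: 3.75
ee_pos: [409.5, 278.8, 80.5]
tool_rot: [0.283, 0.959, -0.0, -0.0]
force: [0.2, 0.4, -0.4]
opening: 87.3
```

```bash
python3 go.py; python3 - <<'E'
from plant import viewer
from h import *
d=viewer.get_image("scene");pickle.dump(d,open("scene3.pkl","wb"));crop(d,220,100,180,130,4,"pics/s3.png")
E
```

```text
t 3.75 p [409.5 278.8  80.5] jaw 57.18 z [-3.e-04 -3.e-04 -1.e+00] F [ 0.2  0.4 -0.4] T [-0.02  0.01  0.01] op 87.3 q [-0.91  0.11  0.24  1.98 -0.03  1.05  0.34]
```

View pics/s3.png

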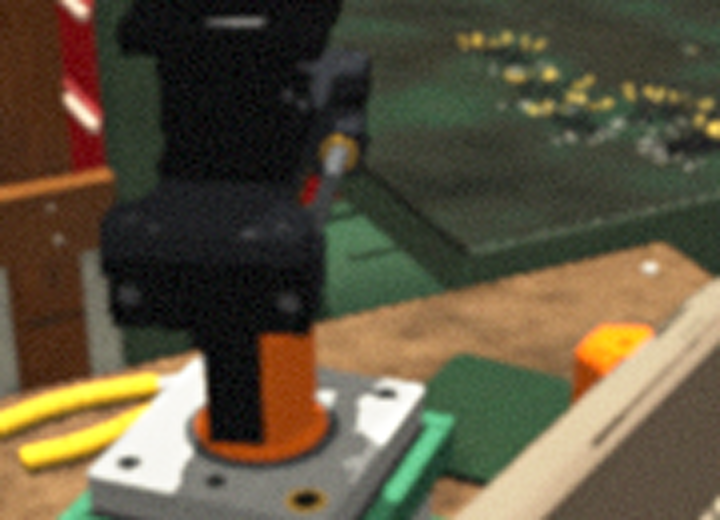

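arm_command(steps="0 0 0.003 0;0 0 0.003 0;0 0 0.003 0;0 0 0.003 0;0 0 0 0;0 0 0 0")

```text
t: 4.3
ee_pos: [409.5, 278.8, 68.5]
tool_rot: [0.282, 0.959, -0.0, -0.0]
force: [-0.1, -0.2, 0.2]
opening: 86.8
```

arm_command(steps="0 0 0 0;0 0 0 0;0 0 0 0;0 0 0 0;0 0 0 0;0 0 0 0", fingers=0.03, force=5)

```text
t: 4.8
ee_pos: [409.6, 279.0, 68.8]
tool_rot: [0.283, 0.959, 0.0, -0.0]
force: [0.6, 0.1, 0.4]
opening: 55.0
```

```bash
python3 go.py; python3 - <<'E'
from plant import viewer
from h import *
d=viewer.get_image("scene");pickle.dump(d,open("scene4.pkl","wb"));crop(d,220,100,180,130,4,"pics/s4.png")
E
```

```text
t 4.8 p [409.6 279.   68.8] jaw 57.18 z [-0.  0. -1.] F [0.6 0.1 0.4] T [-0.01  0.04 -0.01] op 55.0 q [-0.91  0.13  0.24  1.99 -0.04  1.02  0.34]
```

View pics/s4.png

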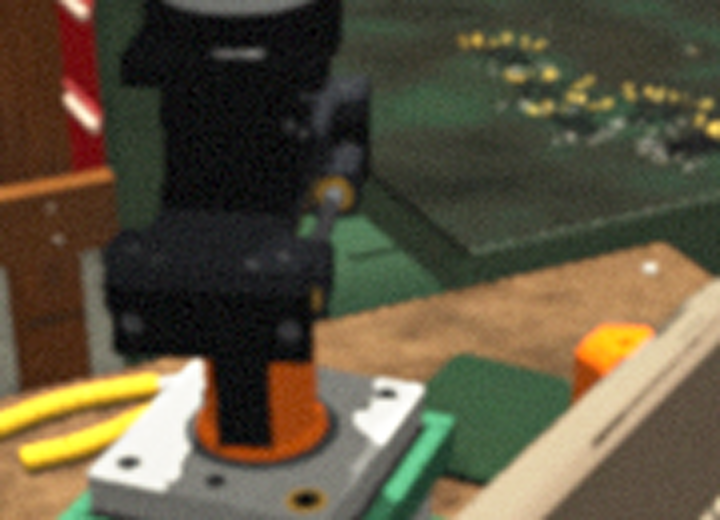

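arm_command(steps="0 0 0 0;0 0 0 0;0 0 0 0;0 0 0 0")

```text
t: 5.18
ee_pos: [409.7, 279.0, 68.8]
tool_rot: [0.282, 0.959, 0.0, 0.0]
force: [0.1, 0.3, -0.5]
opening: 42.5
```

```bash
python3 go.py; python3 - <<'E'
from plant import viewer
from h import *
d=viewer.get_image("scene");pickle.dump(d,open("scene4.pkl","wb"));crop(d,220,100,180,130,4,"pics/s5.png")
E
```

```text
t 5.1833 p [409.7 279.   68.8] jaw 57.19 z [ 1.e-04  1.e-04 -1.e+00] F [ 0.1  0.3 -0.5] T [ 0.12 -0.14  0.  ] op 42.5 q [-0.91  0.13  0.24  1.99 -0.03  1.02  0.34]
```

View pics/s5.png

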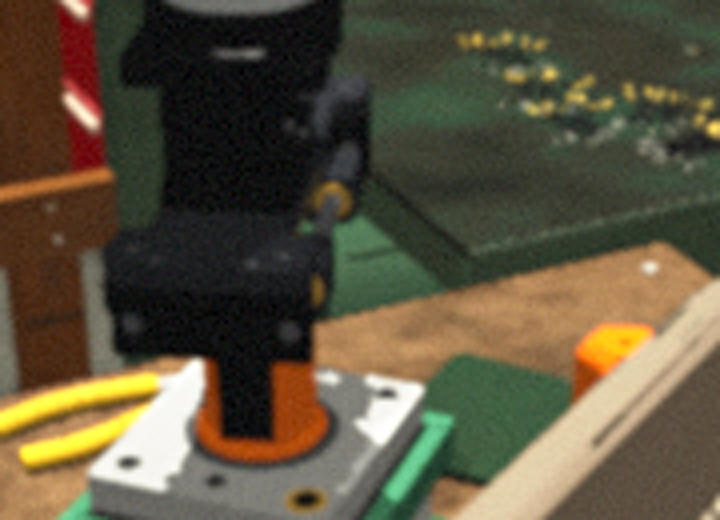

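arm_command(steps="0 0 0 0;0 0 0 0;0 0 0 0;0 0 0 0", force=60)

```text
t: 5.57
ee_pos: [409.7, 279.0, 68.8]
tool_rot: [0.282, 0.959, 0.0, 0.0]
force: [1.1, 1.5, -1.0]
opening: 41.6
```

arm_command(steps="0 0 0 0.05;0 0 -0.0002 0.1;0 0 -0.0005 0.1;0 0 -0.0005 0.1;0 0 -0.0005 0.1;0 0 0 0")

```text
t: 6.07
ee_pos: [409.6, 278.7, 70.4]
tool_rot: [0.492, 0.871, -0.0, 0.0]
force: [-1.9, -5.5, 11.1]
opening: 41.2
```

```bash
python3 go.py; python3 - <<'E'
from plant import viewer
from h import *
d=viewer.get_image("scene");pickle.dump(d,open("scene4.pkl","wb"));crop(d,220,100,180,130,4,"pics/s6.png")
E
```

```text
t 6.0667 p [409.6 278.7  70.4] jaw 31.1 z [-2.e-04 -4.e-04 -1.e+00] F [-1.9 -5.5 11.1] T [-1.24  0.51 -0.22] op 41.2 q [-0.94  0.12  0.27  1.99 -0.04  1.03 -0.11]
```

View pics/s6.png

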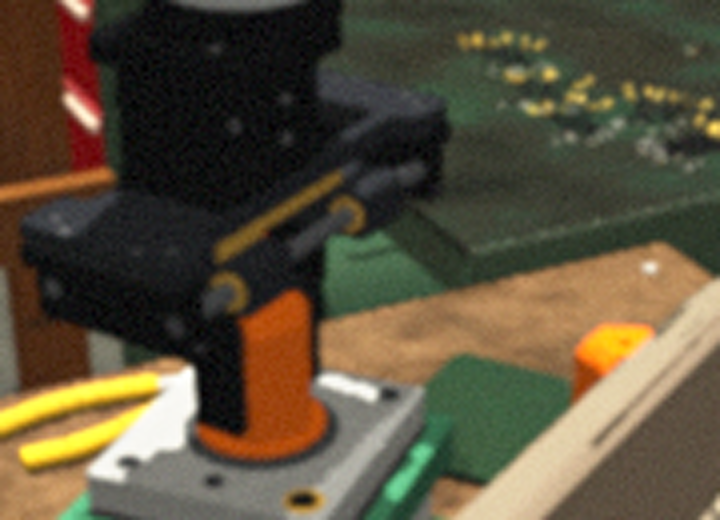

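arm_command(steps="0 0 -0.0003 -0.1;0 0 -0.0005 -0.1;0 0 -0.0005 -0.1;0 0 -0.0005 -0.1;0 0 -0.0005 -0.1;0 0 -0.0005 -0.1;0 0 -0.0005 -0.1;0 0 -0.0005 -0.1")

```text
t: 6.78
ee_pos: [408.5, 278.8, 73.5]
tool_rot: [0.106, 0.994, -0.0, -0.001]
force: [-2.3, 2.8, -4.8]
opening: 41.7
```

```bash
python3 go.py; python3 - <<'E'
from plant import viewer
from h import *
d=viewer.get_image("scene");pickle.dump(d,open("scene4.pkl","wb"));crop(d,220,100,180,130,4,"pics/s7.png")
E
```

```text
t 6.7833 p [408.5 278.8  73.5] jaw 77.77 z [-2.e-03 -8.e-04 -1.e+00] F [-2.3  2.8 -4.8] T [ 0.47  0.32 -0.2 ] op 41.7 q [-0.89  0.12  0.21  1.99 -0.03  1.04  0.7 ]
```

View pics/s7.png

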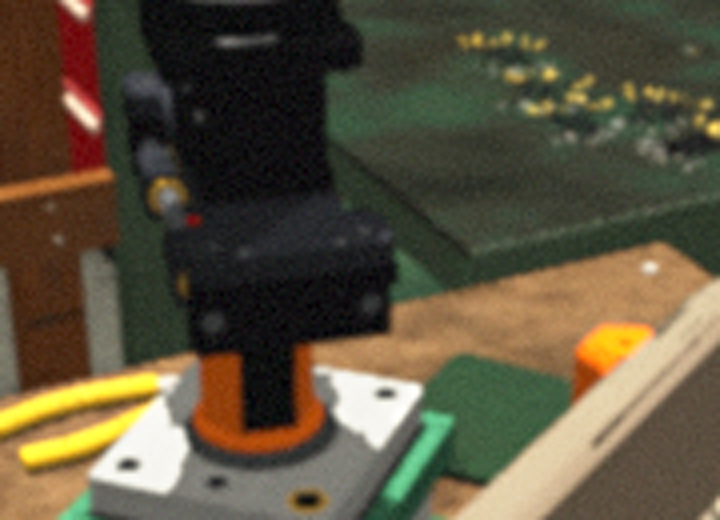

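arm_command(steps="0 0 -0.0004 0.1;0 0 -0.0005 0.1;0 0 -0.0005 0.1;0 0 -0.0005 0.1;0 0 -0.0005 0.1;0 0 -0.0005 0.1;0 0 -0.0005 0.1;0 0 -0.0005 0.1")

```text
t: 7.5
ee_pos: [409.5, 278.5, 78.2]
tool_rot: [0.491, 0.871, -0.0, -0.0]
force: [-1.1, -2.6, -2.3]
opening: 42.1
```

arm_command(steps="0 0 -0.0004 -0.1;0 0 -0.0005 -0.1;0 0 -0.0005 -0.1;0 0 -0.0005 -0.1;0 0 -0.0005 -0.1;0 0 -0.0005 -0.1;0 0 -0.0005 -0.1;0 0 -0.0005 -0.1")

```text
t: 8.17
ee_pos: [408.8, 277.8, 81.1]
tool_rot: [0.109, 0.994, -0.001, -0.001]
force: [0.8, 0.3, -10.0]
opening: 41.7
```

```bash
python3 go.py; python3 - <<'E'
from plant import viewer
from h import *
d=viewer.get_image("scene");pickle.dump(d,open("scene4.pkl","wb"));crop(d,220,100,180,130,4,"pics/s8.png")
E
```

```text
t 8.1667 p [408.8 277.8  81.1] jaw 77.53 z [-0.0019 -0.0021 -1.    ] F [  0.8   0.3 -10. ] T [ 0.4  -0.45 -0.03] op 41.7 q [-0.89  0.11  0.22  1.98 -0.03  1.05  0.69]
```

View pics/s8.png

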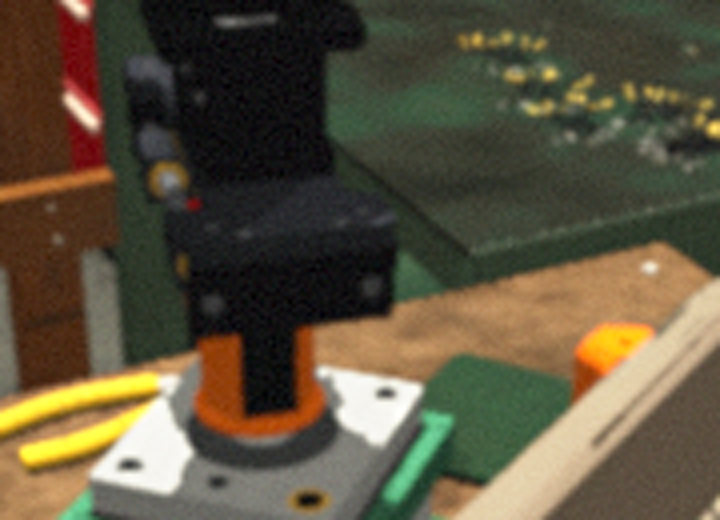

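arm_command(steps="0 0 0 0.1;0 0 -0.0003 0.1;0 0 -0.0005 0.1;0 0 -0.0005 0.1;0 0 -0.0005 0.1;0 0 -0.0005 0.1;0 0 -0.0005 0.1;0 0 -0.0005 0.1")

```text
t: 8.88
ee_pos: [409.8, 278.3, 85.3]
tool_rot: [0.492, 0.87, -0.0, 0.0]
force: [-1.5, 1.8, -2.3]
opening: 41.7
```

arm_command(steps="0 0 0 -0.1;0 0 -0.0003 -0.1;0 0 -0.0005 -0.1;0 0 -0.0005 -0.1;0 0 -0.0005 -0.1;0 0 -0.0005 -0.1;0 0 -0.0005 -0.1;0 0 -0.0005 -0.1")

```text
t: 9.55
ee_pos: [409.5, 278.7, 89.0]
tool_rot: [0.11, 0.994, -0.0, -0.0]
force: [2.3, 1.6, -1.0]
opening: 41.8
```

arm_command(steps="0 0 0 0.1;0 0 -0.0003 0.1;0 0 -0.0005 0.1;0 0 -0.0005 0.1;0 0 -0.0005 0.1;0 0 -0.0005 0.1;0 0 -0.0005 0.1;0 0 -0.0005 0.1")

```text
t: 10.22
ee_pos: [409.7, 279.0, 92.5]
tool_rot: [0.492, 0.87, 0.0, 0.0]
force: [2.7, -4.6, -2.6]
opening: 41.8
```

arm_command(steps="0 0 0 -0.1;0 0 -0.0003 -0.1;0 0 -0.0005 -0.1;0 0 -0.0005 -0.1;0 0 -0.0005 -0.1;0 0 -0.0005 -0.1;0 0 -0.0005 -0.1;0 0 -0.0005 -0.1")

```text
t: 10.88
ee_pos: [409.3, 278.2, 95.4]
tool_rot: [0.11, 0.994, -0.001, -0.0]
force: [-0.8, -4.3, 5.4]
opening: 41.9
```

```bash
python3 go.py; python3 - <<'E'
from plant import viewer
from h import *
d=viewer.get_image("scene");pickle.dump(d,open("scene4.pkl","wb"));crop(d,220,100,180,130,4,"pics/s9.png")
E
```

```text
t 10.8833 p [409.3 278.2  95.4] jaw 77.37 z [-0.001  -0.0012 -1.    ] F [-0.8 -4.3  5.4] T [-0.83  0.31 -0.22] op 41.9 q [-0.9   0.1   0.22  1.97 -0.02  1.08  0.69]
```

View pics/s9.png

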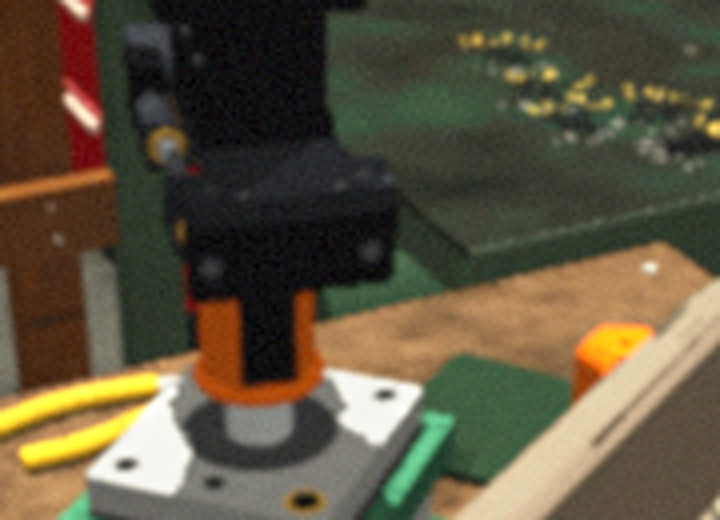

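arm_command(steps="0 0 0 0.1;0 0 -0.0003 0.1;0 0 -0.0005 0.1;0 0 -0.0005 0.1;0 0 -0.0005 0.1;0 0 -0.0005 0.1;0 0 -0.0005 0.1;0 0 -0.0005 0.1")

```text
t: 11.6
ee_pos: [408.6, 278.4, 97.7]
tool_rot: [0.492, 0.87, -0.001, -0.0]
force: [1.4, 2.3, -13.5]
opening: 42.0
```

arm_command(steps="0 0 0 -0.1;0 0 -0.0003 -0.1;0 0 -0.0005 -0.1;0 0 -0.0005 -0.1;0 0 -0.0005 -0.1;0 0 -0.0005 -0.1;0 0 -0.0005 -0.1;0 0 -0.0005 -0.1")

```text
t: 12.27
ee_pos: [409.4, 278.7, 101.6]
tool_rot: [0.11, 0.994, -0.0, -0.0]
force: [-0.7, -0.1, -2.5]
opening: 42.1
```

arm_command(steps="0 0 -0.0003 0.1;0 0 -0.0005 0.1;0 0 -0.0005 0.1;0 0 -0.0005 0.1;0 0 -0.0005 0;0 0 -0.0005 0;0 0 0 0;0 0 0 0")

```text
t: 12.93
ee_pos: [409.5, 278.9, 104.6]
tool_rot: [0.306, 0.952, -0.0, -0.0]
force: [-0.5, -0.8, -1.2]
opening: 41.9
```

```bash
python3 go.py; python3 - <<'E'
from plant import viewer
from h import *
d=viewer.get_image("scene");pickle.dump(d,open("scene4.pkl","wb"));crop(d,220,100,180,130,4,"pics/s10.png")
E
```

```text
t 12.9333 p [409.5 278.9 104.6] jaw 54.42 z [-2.e-04 -1.e-04 -1.e+00] F [-0.5 -0.8 -1.2] T [-0.07  0.16 -0.06] op 41.9 q [-0.92  0.09  0.24  1.96 -0.02  1.1   0.28]
```

View pics/s10.png

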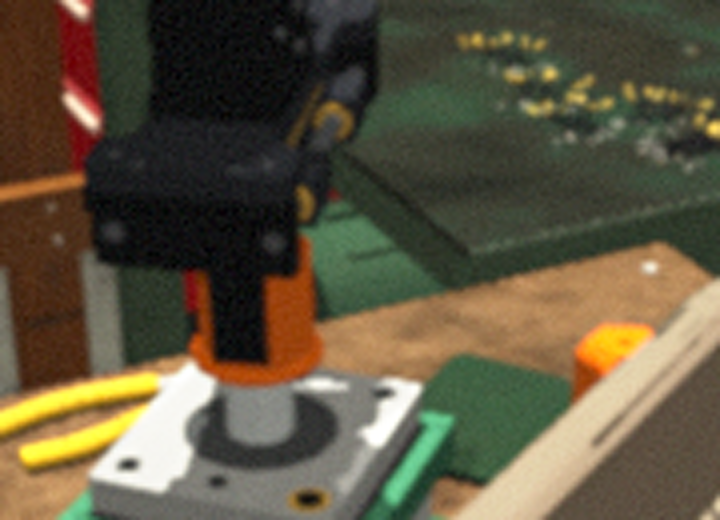

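arm_command(steps="0 0 -0.001 0;0 0 -0.002 0;0 0 -0.003 0;0 0 -0.004 0;0 0 0 0")

```text
t: 13.4
ee_pos: [410.3, 279.4, 116.0]
tool_rot: [0.306, 0.952, 0.001, 0.0]
force: [-0.1, -0.2, -1.3]
opening: 41.6
```

arm_command(steps="0 0 -0.003 0;0 0 -0.005 0;0 0 -0.007 0;0 0 -0.007 0;0 0 -0.005 0;0 0 -0.003 0;0 0 0 0")

```text
t: 13.98
ee_pos: [410.0, 279.3, 145.6]
tool_rot: [0.306, 0.952, 0.001, 0.0]
force: [-0.3, 0.8, 0.1]
opening: 42.0
```

```bash
python3 go.py 564.5 361 145 36; python3 - <<'E'
from plant import viewer
from h import *
d=viewer.get_image("scene");pickle.dump(d,open("scene5.pkl","wb"));crop(d,220,80,180,140,4,"pics/s11.png")
E
```

```text
t 13.9833 p [410.  279.3 145.6] jaw 54.31 z [ 0.001  0.001 -1.   ] F [-0.3  0.8  0.1] T [-0.05 -0.    0.04] op 42.0 q [-0.92  0.05  0.24  1.91 -0.01  1.19  0.27]
tool delta mm [-77.8 156.5   0.9] roll 0.32
```

View pics/s11.png

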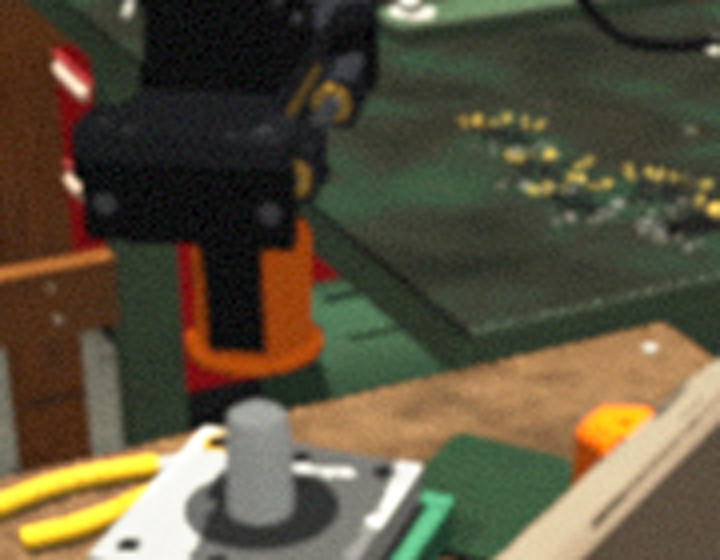

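arm_command(steps="-0.0098 0.0196 0 0;-0.0098 0.0196 0 0;-0.0098 0.0196 0 0;-0.0098 0.0196 0 0;-0.0098 0.0196 0 0;-0.0098 0.0196 0 0;-0.0098 0.0196 0 0;-0.0094 0.0193 0 0")

```text
t: 14.7
ee_pos: [565.0, 360.9, 143.8]
tool_rot: [0.306, 0.952, -0.0, -0.0]
force: [-0.0, 0.2, -0.9]
opening: 41.5
```

arm_command(steps="0 0 0 0.08;0 0 0 0.08;0 0 0 0.08;0 0 0 0.08;0 0 0 0;0 0 0 0")

```text
t: 15.2
ee_pos: [564.0, 360.5, 144.1]
tool_rot: [0.453, 0.892, -0.0, -0.0]
force: [0.3, 0.3, -1.2]
opening: 42.3
```

```bash
python3 go.py 564.5 361 145 36; python3 - <<'E'
from plant import viewer
from h import *
d=viewer.get_image("scene");pickle.dump(d,open("scene6.pkl","wb"));crop(d,220,80,180,140,4,"pics/s12.png")
t=viewer.get_image("top");crop(t,265,130,110,150,4,"pics/t12.png")
E
```

```text
t 15.2 p [564.  360.5 144.1] jaw 36.13 z [-6.e-04 -7.e-04 -1.e+00] F [ 0.3  0.3 -1.2] T [-0.07  0.04  0.01] op 42.3 q [-0.88  0.41  0.33  1.49 -0.14  1.26  0.1 ]
tool delta mm [ 0.1  0.7 -0.9] roll 0.002
```

View pics/s12.png

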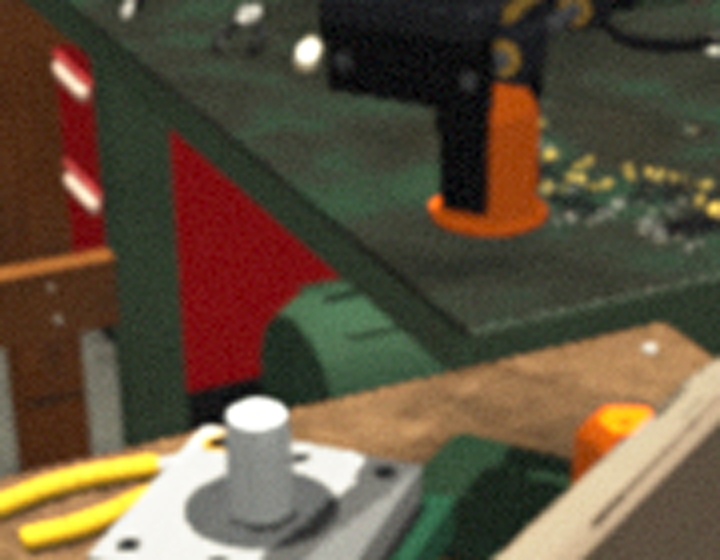

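View pics/t12.png

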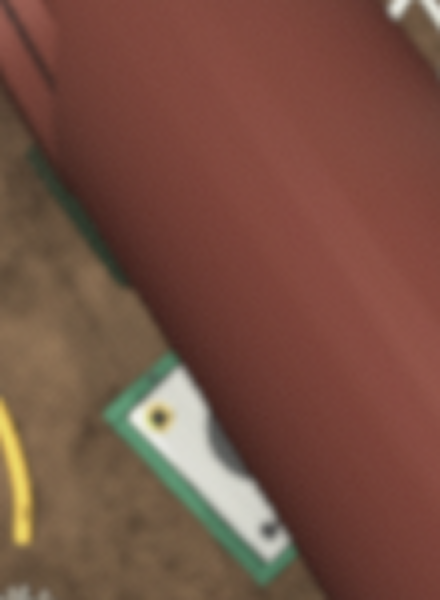

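```bash
python3 - <<'E'
from h import *
from fit import circ
d=ld("scene6.pkl")
for z in(151,161,171):
    q=(proj(d,circ(564,360.5,28,z))-[220,80]+.5)*4;print(z,q.min(0).round(),q.max(0).round())
E
```

```text
151 [431. 213.] [549. 260.]
161 [432. 194.] [550. 240.]
171 [432. 175.] [551. 220.]
```

arm_command(steps="0 0 0.01 0;0 0 0.018 0;0 0 0.02 0;0 0 0.02 0;0 0 0.02 0;0 0 0.016 0;0 0 0.01 0;0 0 0 0")

```text
t: 15.97
ee_pos: [562.7, 359.5, 27.6]
tool_rot: [0.454, 0.891, -0.002, -0.001]
force: [-1.4, -0.6, -0.7]
opening: 41.8
```

```bash
python3 go.py 564.5 361 -11 36; python3 - <<'E'
from plant import viewer
from h import *
d=viewer.get_image("scene");pickle.dump(d,open("scene7.pkl","wb"));crop(d,220,100,180,140,4,"pics/s13.png")
E
```

```text
t 15.9667 p [562.7 359.5  27.6] jaw 36.03 z [-0.0034 -0.0027 -1.    ] F [-1.4 -0.6 -0.7] T [-0.02  0.08 -0.02] op 41.8 q [-0.87  0.51  0.31  1.6  -0.17  1.06  0.12]
tool delta mm [ 0.2  2.6 38.6] roll 0.0
```

View pics/s13.png

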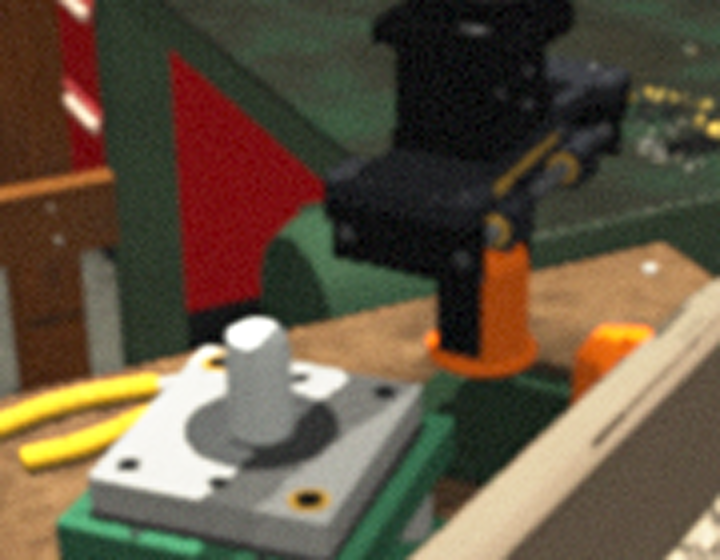

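arm_command(steps="0 0.001 0.008 0;0 0 0.008 0;0 0 0.007 0;0 0 0.005 0;0 0 0.003 0;0 0 0.002 0;0 0 0 0;0 0 0 0")

```text
t: 16.68
ee_pos: [565.2, 361.2, -2.2]
tool_rot: [0.454, 0.891, 0.0, 0.0]
force: [-0.4, 0.2, -1.1]
opening: 41.8
```

```bash
python3 go.py 564.5 361 -11 36; python3 - <<'E'
from plant import viewer
from h import *
d=viewer.get_image("scene");pickle.dump(d,open("scene7.pkl","wb"));crop(d,280,130,140,110,5,"pics/s14.png")
E
```

```text
t 16.6833 p [565.2 361.2  -2.2] jaw 35.98 z [ 2.e-04  1.e-04 -1.e+00] F [-0.4  0.2 -1.1] T [-0.06  0.03 -0.02] op 41.8 q [-0.86  0.54  0.3   1.62 -0.18  1.01  0.13]
tool delta mm [ 0.3 -0.7  8.8] roll -0.0
```

View pics/s14.png

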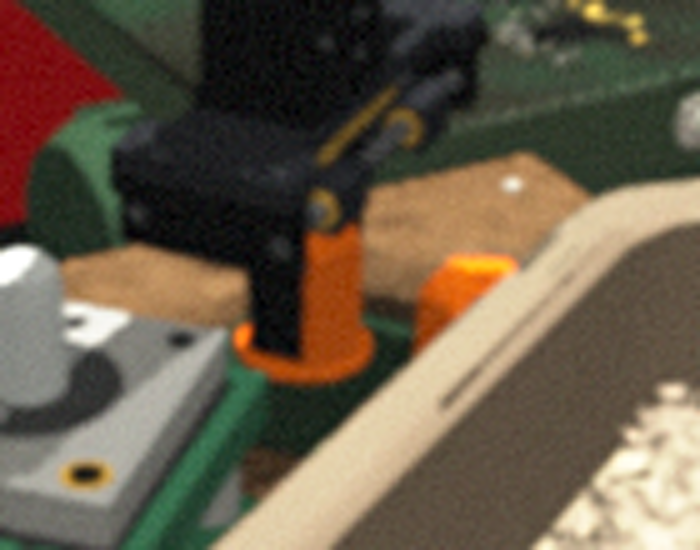

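Cap at (305,355) is over the plate and clear of the cold cap at (465,300). I'll lower it in small steps until it touches.

arm_command(steps="0 0 0.003 0;0 0 0.002 0;0 0 0.001 0;0 0 0 0;0 0 0 0")

```text
t: 17.15
ee_pos: [565.0, 361.1, -8.4]
tool_rot: [0.454, 0.891, -0.0, -0.0]
force: [-0.2, 0.1, -0.4]
opening: 41.9
```

arm_command(steps="0 0 0.001 0;0 0 0.0005 0;0 0 0 0;0 0 0 0")

```text
t: 17.48
ee_pos: [565.1, 361.1, -9.9]
tool_rot: [0.454, 0.891, -0.0, -0.0]
force: [0.6, 0.9, -0.6]
opening: 41.7
```

arm_command(steps="0 0 0.0005 0;0 0 0.0005 0;0 0 0 0;0 0 0 0")

```text
t: 17.82
ee_pos: [565.0, 361.1, -10.9]
tool_rot: [0.454, 0.891, -0.0, -0.0]
force: [0.1, -0.2, -1.8]
opening: 41.7
```

arm_command(steps="0 0 0.0005 0;0 0 0.0005 0;0 0 0 0;0 0 0 0")

```text
t: 18.15
ee_pos: [565.1, 361.2, -11.1]
tool_rot: [0.454, 0.891, 0.0, -0.0]
force: [-3.1, -0.8, 5.8]
opening: 41.6
```

arm_command(steps="0 0 0.0005 0;0 0 0.0005 0;0 0 0 0;0 0 0 0")

```text
t: 18.48
ee_pos: [565.2, 361.2, -11.2]
tool_rot: [0.454, 0.891, 0.0, -0.0]
force: [-5.8, -3.3, 13.7]
opening: 41.7
```

arm_command(steps="0 0 -0.0005 0;0 0 -0.0003 0;0 0 0 0;0 0 0 0")

```text
t: 18.82
ee_pos: [565.2, 361.2, -11.1]
tool_rot: [0.454, 0.891, 0.0, -0.0]
force: [-4.3, -2.0, 6.8]
opening: 41.9
```

arm_command(steps="0 0 0 0;0 0 0 0;0 0 0 0", force=5)

```text
t: 19.07
ee_pos: [565.2, 361.2, -11.2]
tool_rot: [0.454, 0.891, 0.0, -0.0]
force: [-1.5, -2.2, 6.8]
opening: 42.1
```

arm_command(steps="0 0 0 0;0 0 0 0;0 0 0 0;0 0 0 0;0 0 0 0;0 0 0 0;0 0 0 0", fingers=0.075)

```text
t: 19.65
ee_pos: [565.1, 361.1, -12.1]
tool_rot: [0.454, 0.891, -0.0, 0.0]
force: [-0.3, -0.1, -0.6]
opening: 73.5
```

```bash
python3 go.py; python3 - <<'E'
from plant import viewer
from h import *
d=viewer.get_image("scene");pickle.dump(d,open("scene7.pkl","wb"));crop(d,280,130,140,110,5,"pics/s15.png")
E
```

```text
t 19.65 p [565.1 361.1 -12.1] jaw 35.98 z [-0.e+00 -1.e-04 -1.e+00] F [-0.3 -0.1 -0.6] T [-0.02 -0.03 -0.01] op 73.5 q [-0.86  0.56  0.3   1.62 -0.19  0.99  0.13]
```

View pics/s15.png

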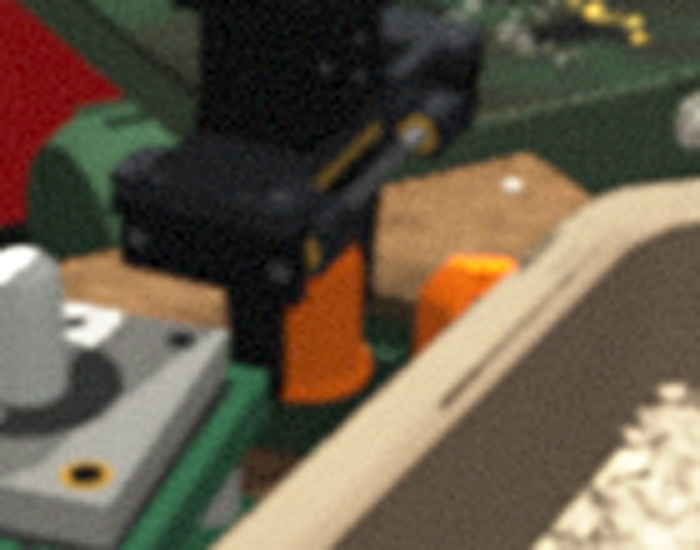

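arm_command(steps="0 0 -0.003 0;0 0 -0.006 0;0 0 -0.01 0;0 0 -0.018 0;0 0 -0.02 0;0 0 -0.02 0;0 0 -0.02 0;0 0 -0.02 0")

```text
t: 20.37
ee_pos: [565.3, 361.1, 107.2]
tool_rot: [0.454, 0.891, 0.001, 0.0]
force: [0.4, -0.1, -0.4]
opening: 74.7
```

arm_command(steps="0 0 -0.02 0;0 0 -0.02 0;0 0 -0.015 0;0 0 -0.005 0;0 0 0 0")

```text
t: 20.78
ee_pos: [566.0, 361.6, 167.3]
tool_rot: [0.454, 0.891, 0.002, 0.001]
force: [0.0, -0.9, 0.2]
opening: 75.2
```

```bash
python3 go.py 300 560 150 65; python3 - <<'E'
from plant import viewer
from h import *
d=viewer.get_image("scene");pickle.dump(d,open("scene8.pkl","wb"));crop(d,220,130,180,140,4,"pics/s16.png")
E
```

```text
t 20.7833 p [566.  361.6 167.3] jaw 35.97 z [ 0.0027  0.0021 -1.    ] F [ 0.  -0.9  0.2] T [-0.    0.02 -0.03] op 75.2 q [-0.89  0.4   0.34  1.46 -0.13  1.3   0.09]
tool delta mm [316.8 -98.7  17. ] roll -0.507
```

View pics/s16.png

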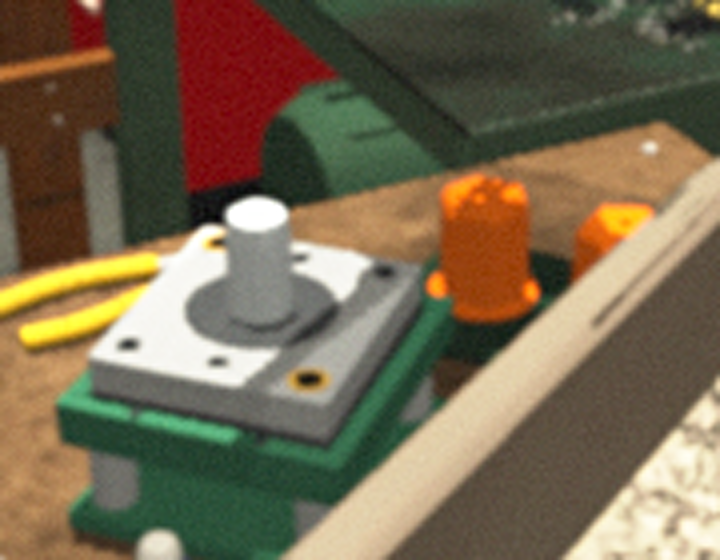

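arm_command(steps="0.02 -0.006 0 0;0.026 -0.008 0 0;0.026 -0.008 0 0;0.026 -0.008 0 0;0.026 -0.008 0 0;0.026 -0.008 0 0;0.026 -0.008 0 0;0.026 -0.008 0 0")

```text
t: 21.5
ee_pos: [394.6, 488.2, 163.5]
tool_rot: [0.454, 0.891, -0.001, -0.0]
force: [0.3, -0.1, -0.3]
opening: 74.8
```

arm_command(steps="0.026 -0.008 0 0;0.026 -0.008 0 0;0.026 -0.008 0 0;0.02 -0.008 0 0;0.01 -0.004 0 0;0 0 0 0;0 0 0 0")

```text
t: 22.08
ee_pos: [304.1, 553.6, 164.2]
tool_rot: [0.454, 0.891, -0.001, 0.0]
force: [0.6, -0.2, 0.8]
opening: 74.9
```

```bash
python3 go.py; python3 - <<'E'
from plant import viewer
from h import *
d=viewer.get_image("top");pickle.dump(d,open("top9.pkl","wb"));crop(d,265,130,110,150,4,"pics/t16.png")
E
```

```text
t 22.0833 p [304.1 553.6 164.2] jaw 35.99 z [ 1.0e-04 -1.5e-03 -1.0e+00] F [ 0.6 -0.2  0.8] T [-0.06 -0.    0.01] op 74.9 q [-1.3   0.31  0.2   1.56 -0.06  1.28 -0.46]
```

View pics/t16.png

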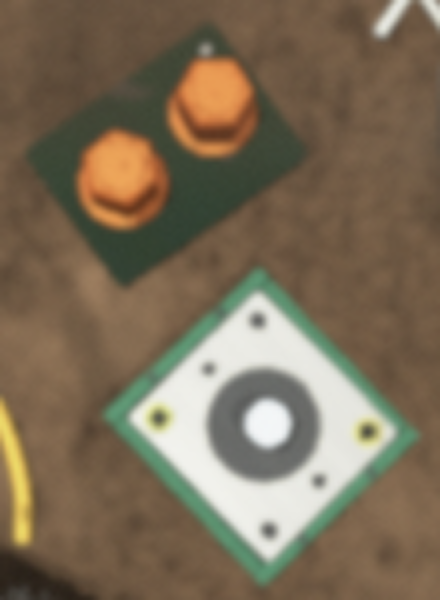

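The top view shows the moved cap upright at about (123,180) on the free half of the plate. The cold cap is unmoved at (213,105), and the mould is seated in its stand. Handing in now.

```bash
python3 -c "
from plant import robot
print(robot.job_done())"
```

```text
the job is handed in; nothing more can be done
None
```

The cap came off the mould and now stands upright, flange down, on the free half of the cooling plate. I handed the job in at about 22 s of the 58 s allowed.

- **Freeing the cap:** I gripped it on two opposite flats at 60 N and turned it to and fro in swings of up to 0.8 rad, drawing it up at about 5 mm per rad. The pull I read at the end of each move never passed 13.5 N, and the mould looked seated in every picture. Once it was loose, after about 36 mm of rise, I lifted it straight off.
- **Placing it:** I lowered it in small steps until it touched the plate, peaking at about 14 N, then eased off, opened the fingers and backed away.
- **Last checks:** The final top view shows both caps upright on the plate. The cap already cooling is at the same pixel position as at the start, the mould is in its recess, and the arm is clear with near-zero force.
- **One disagreement:** The reported tool-tip height read about 34 mm lower than where the fingertips really were in the pictures. I confirmed this by going below the mould's face height by the readout with no contact. From then on I took heights from the pictures, and touchdown on the plate came within about 1 mm of what that predicted.

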